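# Show the helper the socket wrench and the long bolts

## Robot

A 6-joint arm with a two-finger parallel gripper is mounted at the origin on the work surface. World frame = base frame: x ahead of the robot, y to its left, z up, the work surface at z = 0. Lengths are in m, angles in rad, forces in N, time in s.
With the tool pointing down it reaches from about 0.25 to 0.8 m from the base axis. Payload 3.9 kg.
Tool frame: the origin (TCP) lies midway between the tips of the shut fingers; the grasp point (between the pads) lies 19 mm behind it; z points along the fingers, x is the direction in which the jaws open and shut, and the axes are right-handed (so a half turn about z gives the same grasp; the last joint's range is limited). The gripper opens to 85 mm and grips with 20 to 120 N. Pads are 22 mm wide; open, the fingers measure 114 mm over their backs; the gripper's body (76 mm by 85 mm) begins 54 mm behind the grasp point. The pads swing forward as they close: fully open they stand 13 mm farther back than shut.
Start: joints at [-1.198, 0.26, -0.138, 1.173, 0, 1.571], TCP at [0.191, -0.489, 0.231] pointing down, gripper open.
Joint ranges: [-2.78, 2.78], [-0.83, 1.72], [-1.28, 1.37], [-1.9, 2.12], [-1.57, 1.48], [-3.14, 3.14]. Speed limits (rad/s): [2.57, 2.57, 3.14, 3.14, 3.14, 3.14].

## Interface

Orientations are given as a rotation vector (axis times angle).
In Python, from bench import robot gives the robot as it stands.
- The arm moves only by the shell command python3 -m creep 'ROWS'. ROWS is a JSON object of lists of equal length, an entry for each row: "grip": the opening, from 0 (shut) to 1 (fully open); "linear": the shift along the tool's x, y, z in cm, a list of three; "yaw": the turn about the tool's z in rad. A call has 1 to 8 rows; each row shifts and turns the commanded pose from where the row before left it, along the tool's axes as they then stand; what a row does not reach is not made up. A row lasts 1/12 s, in which the tool goes at most 41.7 mm and 7.16 degrees, less where a joint would pass 70% of its speed; a pose out of reach is approached as far as the arm can. A call with a gripper value outside its range is refused whole. The fingers move at their own pace and stop on an object; the grip force is fixed at half the most. Time passes only in rows, so rows that do not move let the fingers close. It gives the time, the measured TCP pose, the force and the opening at its end, in the units of the state.
- robot.observe(): the state, without advancing time (a new reading comes with each control period).
- robot.snapshot(name): name is "scene" or "top" or "wrist"; returns (picture, depth): 400x640x3 uint8, red, green, blue; 400x640 float32, m along the optical axis (not along the pixel's ray), 0 where there is no reading.
- robot.camera_model(name): a dict with "K" (3x3 intrinsics, pixels), "view" (4x4, takes a point from world to camera coordinates). Camera axes: x right, y down, z forward; pixel columns grow to the right and rows downward; lengths in m; the calibration is good to about 2 mm. A picture is of the moment at which its call begins: read the wrist's pose just before it. camera_model takes no time and is no camera call; for the wrist camera it gives the pose at the moment of the call.
- robot.sign_off(): hands the job in, once; it reports no verdict.
The state is a dict: "time": time; "joint_positions": joint angles; "joint_vel": joint speeds; "tau": joint torques, N m; "tool_pos": TCP position; "ee_rot": TCP orientation; "ft_force": force on the tool from outside, world axes, zero at the start; "moment": the same for the moment, N m; "grip_width": finger opening in m.
Only numpy, scipy, OpenCV 4.12 (cv2) and the standard library are available. Lean on these libraries where they do the work, as an engineer would, in place of code of your own. Each camera call takes 0.05 s, during which the arm holds its last target.

## Task

My helper is about to bolt the rack back on the bike: hook the half-open drawer of the grey tool chest with your fingertips and slide it gently all the way out, without gripping it, then point at the head of the socket wrench in it, fingertips two or three centimetres straight above, and stay there for two full seconds. Then point in the same way at the cup that holds the long bolts, and finish still pointing at it. Touch none of the loose things, in the drawer or on the floor.

Things in the scene. Friction and masses are not known exactly. Their poses are not given: they have to be found in the camera images.
- drawer (a joint): how far the chest's top drawer is pulled out, m: 0 shut, 0.25 fully out against its stop; it starts between 0.13 and 0.16, slides with about 3 N of friction and stays where it is left
- drawer_front (a point): middle of the drawer front, on its inner face at its top edge (168 mm above the floor boards, 56 mm above the drawer's inner floor). x axis into the chest, y along the front; it slides out along -x. Front 16 mm thick, 364 mm wide, with a pull lip 14 mm further out. The strip inside within 40 mm of this face is empty: fingertips fit down behind it
- chest: grey steel tool chest, 380 mm wide, 320 mm deep, 185 mm high, fixed; origin on the floor boards below the middle of its front face, x axis to its back, y along its front. Its top drawer is half open (inside 342 mm wide, 282 mm deep, sides 44 mm high); the shut one below is not used
- wrench: chrome socket wrench (ratchet), 150 mm long, lying flat in the drawer, handle towards the drawer front; origin on its underside at half its length, x axis along it to the head
- wrench_head (a point): the head of the socket wrench: middle of the top of the socket that stands on the round head, 42 mm above the drawer's inner floor (socket 19 mm across, head 30 mm across)
- tin: blue plastic patch tin, 92 x 57 x 26 mm, lying in the drawer; origin at the centre of its underside
- bell: black bike bell, domed, 55 mm across, 45 mm high, standing in the drawer; origin at the centre of its underside
- long_cup: white ceramic cup, 76 mm across, 80 mm high, standing on the floor boards to one side of the chest, packed with long bolts that stand up out of it; origin at the centre of its underside
- long_top (a point): the middle of the long bolts' heads, 110 mm above the floor boards, the highest point of that cup (30 mm above its rim)
- short_cup: the other white ceramic cup, of the same size, on the other side of the chest, with short bolts lying inside below the rim; origin at the centre of its underside
- short_top (a point): the middle of the mouth of the cup of short bolts, 80 mm above the floor boards
Not all that is in view belongs to the job. Of the things that look like the tin, the smaller one is meant. Leave any pink look-alike of the long_cup alone.

How it is judged:
On the way, in this order (a step that is already met when the one before it is completed fails the run):
1. the drawer is slid out all the way (within 20 mm of its stop) (value of joint drawer above 0.23 m), for 0.2 s.
2. with the drawer out, the fingers point at the head of the socket wrench from just above for two seconds (value of joint drawer above 0.23 m and horizontal distance between the grasp point and wrench_head below 0.022 m and z of the grasp point in the frame of wrench_head between 0.012 and 0.085 m), for 1.8 s.
At the end, for the whole second after the job is handed in: The drawer is out to within 20 mm of its stop; the point between the finger pads is within 22 mm, seen from above, of the middle of the long bolts and 12 to 85 mm above their heads, touching nothing; wrench, tin and bell lie upright in the drawer; neither cup has moved by 10 mm (value of joint drawer above 0.23 m and horizontal distance between the grasp point and long_top below 0.022 m and z of the grasp point in the frame of long_top between 0.012 and 0.085 m and angle between each of wrench, tin, bell's own z axis and vertical below 0.15 rad and distance of each of long_cup, short_cup from where it was at the start of the episode below 0.01 m).
It fails at once if the robot touches one of the loose things (contact force between any of the arm, the fingers and wrench above 0.2 N or contact force between any of the arm, the fingers and tin above 0.2 N or contact force between any of the arm, the fingers and bell above 0.2 N or contact force between any of the arm, the fingers and long_cup above 0.2 N or contact force between any of the arm, the fingers and short_cup above 0.2 N).
It fails at once if a loose thing is lifted off what it rests on (height (world z) of any of wrench, tin, bell above 0.127 m or height (world z) of any of long_cup, short_cup above 0.015 m).
It fails at once if the drawer is yanked (faster than 0.4 m/s) (velocity of joint drawer above 0.4 m/s).
It fails at once if the drawer is gripped or forced (over 35 N from the fingers) (contact force between the fingers and chest above 35 N).
It also fails if it takes over 54 s, if anything falls off the work surface, if the arm or the gripper's body presses on something with over 40 N, if the wrist force passes 120 N, or if a joint passes its speed limit or range.

## Working session

There is one attempt and no reset: what is moved stays moved. The work goes in short steps, Python scripts to look and compute and a shell command to move; the robot and the scene stay as the last step left them, time stands still between calls to the robot, and variables do not carry over. Pictures are saved under pics/ and viewed, and the job is handed in when it is done.

```bash
mkdir -p pics; ls
python3 - <<'E'
from bench import robot
import cv2,numpy as np
s=robot.observe();print({k:np.round(v,3).tolist() for k,v in s.items()})
for n in ("scene","top"):
    p,d=robot.snapshot(n);cv2.imwrite(f"pics/{n}0.png",p[:,:,::-1]);np.save(f"pics/{n}0.npy",d)
    m=robot.camera_model(n);print(n,np.round(m["K"],1).tolist(),np.round(m["view"],3).tolist())
E
```

```text
pics
{'time': 0.0, 'joint_positions': [-1.198, 0.261, -0.139, 1.173, -0.0, 1.571], 'joint_vel': [-0.001, -0.001, 0.001, 0.002, 0.001, 0.0], 'tau': [-0.001, -40.568, 25.392, 0.019, 0.0, -0.0], 'tool_pos': [0.191, -0.488, 0.23], 'ee_rot': [-2.594, 1.771, 0.003], 'ft_force': [-0.085, -0.791, 0.124], 'moment': [-0.003, 0.013, -0.023], 'grip_width': 0.085}
scene [[409.0, 0.0, 320.4], [0.0, 409.0, 200.8], [0.0, 0.0, 1.0]] [[-0.234, 0.972, 0.011, 0.136], [0.698, 0.175, -0.695, -0.323], [-0.677, -0.155, -0.719, 1.505], [0.0, 0.0, 0.0, 1.0]]
top [[436.0, 0.0, 321.0], [0.0, 436.0, 195.5], [0.0, 0.0, 1.0]] [[0.005, -1.0, 0.004, -0.022], [-0.996, -0.005, -0.083, 0.628], [0.084, -0.003, -0.997, 1.113], [0.0, 0.0, 0.0, 1.0]]
```

View pics/top0.png

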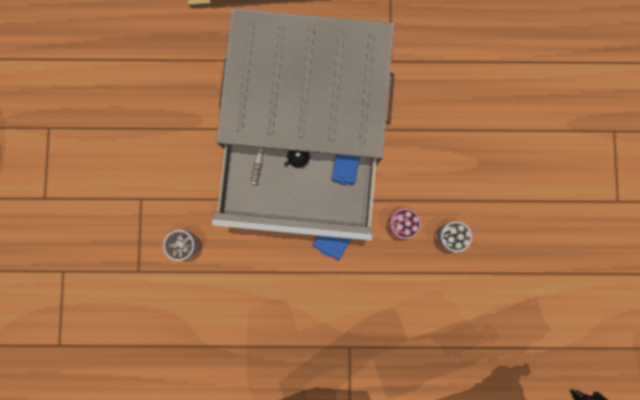

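View pics/scene0.png

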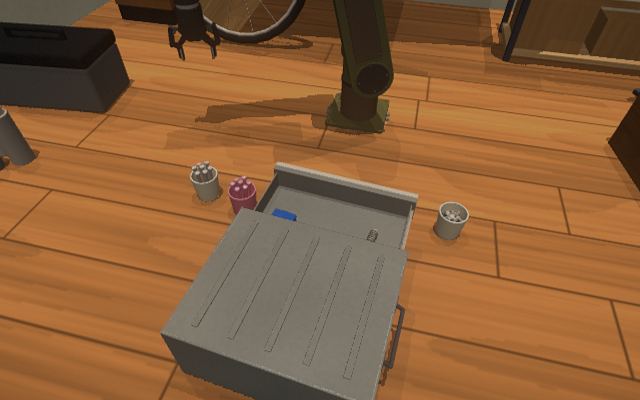

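Top view: the drawer front runs from about (215,222) to (372,235). The wrench handle is at (257,168) with its head still under the chest, and the tin is at (345,170). The long bolts are in the white cup at (456,237), the pink look-alike is at (405,223) and the short cup is at (180,245). I'll zoom in and measure.

```bash
cat > h.py <<'E'
import numpy as np,cv2
from bench import robot
def ray(n,px,z,m=None):
    m=m or robot.camera_model(n);K=np.array(m["K"]);V=np.array(m["view"]);R=V[:3,:3];t=V[:3,3]
    c=-R.T@t;d=R.T@np.linalg.inv(K)@np.array([px[0],px[1],1.]);return c+d*(z-c[2])/d[2]
def dep(n,D,m=None):
    m=m or robot.camera_model(n);K=np.array(m["K"]);V=np.array(m["view"])
    v,u=np.mgrid[:400,:640];P=np.stack([(u-K[0,2])/K[0,0]*D,(v-K[1,2])/K[1,1]*D,D],-1)
    return (P-V[:3,3])@V[:3,:3]
E
python3 - <<'E'
from h import *
D=np.load("pics/top0.npy");W=dep("top",D)
im=cv2.imread("pics/top0.png")
cv2.imwrite("pics/crop0.png",cv2.resize(im[130:270,150:490],None,fx=2.3,fy=2.3,interpolation=cv2.INTER_CUBIC))
# drawer front top: z 0.155-0.18
x,y,z=W[...,0],W[...,1],W[...,2]
m=((z>.155)&(z<.175)&(D>0)).astype(np.uint8); m[:200]=0;m[245:]=0;m[:,:205]=0;m[:,380:]=0
n,l,s,c=cv2.connectedComponentsWithStats(m);i=1+np.argmax(s[1:,4]);print(s[i])
pts=W[l==i];print(np.median(pts[:,2]));r=cv2.minAreaRect(pts[:,:2].astype(np.float32));print(r,np.round(cv2.boxPoints(r),3).tolist())
mc=((z>.175)&(z<.2)&(D>0));pts=W[mc];r=cv2.minAreaRect(pts[:,:2].astype(np.float32));print("chest",np.median(pts[:,2]),r,np.round(cv2.boxPoints(r),3).tolist())
for nm,(u,v) in dict(long=(456,237),pink=(405,223),short=(180,245)).items():
    w=np.s_[v-22:v+22,u-22:u+22];P=W[w].reshape(-1,3);g=P[(P[:,2]>.065)];print(nm,g[:,:2].min(0)/2+g[:,:2].max(0)/2,np.ptp(g[:,:2],axis=0),g[:,2].max(),ray("top",(u,v),.1))
E
```

```text
[ 213  200  160   40 2085]
0.1675984336393248
((0.5611745119094849, 0.045281991362571716), (0.3636443018913269, 0.0587330237030983), 84.90473175048828) [[0.515999972820282, -0.13300000131130219], [0.5740000009536743, -0.1379999965429306], [0.6069999933242798, 0.2240000069141388], [0.5479999780654907, 0.2290000021457672]]
chest 0.18259301095037228 ((0.8784410953521729, 0.01710730791091919), (0.38045480847358704, 0.32341036200523376), 84.92293548583984) [[0.7009999752044678, -0.15800000727176666], [1.0230000019073486, -0.18700000643730164], [1.055999994277954, 0.19200000166893005], [0.734000027179718, 0.22100000083446503]]
long [ 0.52493976 -0.2029977 ] [0.07393293 0.37621867] 1.1615745809224045 [ 0.5225579  -0.34651837  0.1       ]
pink [ 0.55646491 -0.13978689] [0.07441664 0.24979705] 1.1615745809224045 [ 0.55585541 -0.22303921  0.1       ]
short [0.49939929 0.17641638] [0.07371196 0.38260948] 1.1615745809224045 [0.50003963 0.32185556 0.1       ]
```

View pics/crop0.png

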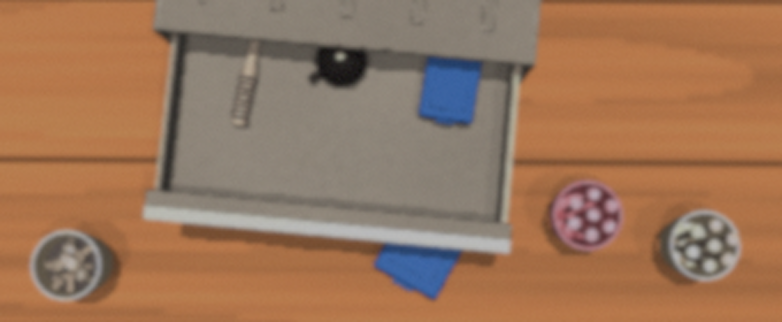

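Run:
```python
from h import *
D=np.load("pics/top0.npy");W=dep("top",D)
a=np.deg2rad(84.91-90);X=np.array([np.cos(a),np.sin(a)]);Y=np.array([-X[1],X[0]])
O=np.array([.7175,.0315]);cx=(W[...,:2]-O)@X;cy=(W[...,:2]-O)@Y;z=W[...,2]
for c in (-.1,0,.1):
    m=(abs(cy-c)<.003)&(cx>-.25)&(cx<.02)&(D>0)
    b=[(round(float(cx[m][i]),3),round(float(z[m][i]),3)) for i in np.argsort(cx[m])]
    print(c,b[::2])
for nm,(u,v) in dict(long=(456,237),pink=(405,223),short=(180,245)).items():
    w=np.s_[v-24:v+24,u-24:u+24];P=W[w][D[w]>0];g=P[(P[:,2]>.072)&(P[:,2]<.15)];print(nm,g[:,:2].min(0)/2+g[:,:2].max(0)/2,np.ptp(g[:,:2],axis=0),g[:,2].max())
    t=P[(P[:,2]>.1)&(P[:,2]<.15)]; 
    if len(t): print(t.mean(0),np.median(t[:,2]), len(t))
```

```text
-0.1 [(-0.25, 0.001), (-0.247, 0.003), (-0.245, -0.004), (-0.242, 0.0), (-0.24, 0.0), (-0.235, 0.036), (-0.235, 0.037), (-0.233, 0.036), (-0.23, 0.039), (-0.23, 0.037), (-0.227, 0.038), (-0.225, 0.034), (-0.222, 0.037), (-0.22, 0.04), (-0.217, 0.039), (-0.215, 0.035), (-0.212, 0.039), (-0.21, 0.038), (-0.207, 0.041), (-0.207, 0.039), (-0.204, 0.036), (-0.202, 0.037), (-0.202, 0.037), (-0.199, 0.041), (-0.197, 0.035), (-0.194, 0.034), (-0.192, 0.035), (-0.189, 0.037), (-0.185, 0.17), (-0.183, 0.167), (-0.181, 0.169), (-0.18, 0.165), (-0.178, 0.165), (-0.176, 0.165), (-0.176, 0.168), (-0.174, 0.167), (-0.172, 0.165), (-0.171, 0.167), (-0.169, 0.169), (-0.167, 0.168), (-0.167, 0.17), (-0.165, 0.168), (-0.162, 0.167), (-0.16, 0.166), (-0.158, 0.171), (-0.154, 0.113), (-0.152, 0.112), (-0.152, 0.11), (-0.15, 0.111), (-0.147, 0.112), (-0.147, 0.11), (-0.145, 0.109), (-0.142, 0.111), (-0.14, 0.11), (-0.138, 0.112), (-0.135, 0.113), (-0.133, 0.116), (-0.131, 0.113), (-0.128, 0.111), (-0.128, 0.117), (-0.125, 0.112), (-0.123, 0.114), (-0.123, 0.112), (-0.121, 0.112), (-0.118, 0.11), (-0.118, 
[... 5746 characters left out ...]
0.129), (-0.008, 0.129), (-0.005, 0.125), (-0.004, 0.124), (-0.003, 0.126), (-0.0, 0.128), (0.0, 0.126), (0.001, 0.18), (0.002, 0.126), (0.003, 0.18), (0.004, 0.18), (0.005, 0.185), (0.005, 0.124), (0.007, 0.127), (0.007, 0.183), (0.008, 0.181), (0.009, 0.128), (0.01, 0.184), (0.012, 0.183), (0.013, 0.18), (0.015, 0.18), (0.018, 0.179), (0.02, 0.181)]
long [ 0.52493976 -0.35375614] [0.07393293 0.07470178] 0.1135797929419639
[ 0.5240313  -0.35420198  0.10653132] 0.10668666506303154 202
pink [ 0.55646491 -0.22828461] [0.07441664 0.07280159] 0.11380496729081699
[ 0.55544677 -0.22815781  0.10664532] 0.10662092293908507 186
short [0.49939929 0.33069334] [0.07371196 0.07405554] 0.08436941747620122
```

Checks: the front's top is at z=0.167 (given 0.168), the drawer floor at 0.112, the chest top at 0.183 and the cup width at 74 mm, so the geometry agrees. The front's inner face is at chest x ≈ −0.156. The long cup is at (0.525, −0.354). Next I'll work out the turn needed to set the jaws along the front.

```bash
cat >> h.py <<'E'
from scipy.spatial.transform import Rotation as Ro
a=np.deg2rad(84.91-90);X=np.array([np.cos(a),np.sin(a)]);Y=np.array([-X[1],X[0]]);O=np.array([.7175,.0315])
def plan(target=None):
    s=robot.observe();R=Ro.from_rotvec(s["ee_rot"]).as_matrix();p=np.array(s["tool_pos"])
    yaw=np.arctan2(Y@R[:2,1],Y@R[:2,0])
    yaw=(yaw+np.pi/2)%np.pi-np.pi/2
    print("t",round(s["time"],2),"pos",p.round(4),"chest",((p[:2]-O)@X).round(4),((p[:2]-O)@Y).round(4),"F",np.round(s["ft_force"],2),"w",s["grip_width"],"q",np.round(s["joint_positions"],2))
    print("tool axes x",R[:,0].round(3),"y",R[:,1].round(3),"z",R[:,2].round(3),"yaw to align jaws with front",round(float(yaw),3))
    if target is not None: print("delta tool cm",(R.T@(np.array(target)-p)*100).round(2))
E
python3 -c "
from h import *;plan([.582,.0436,.231])"
```

```text
t 0.1 pos [ 0.191  -0.4884  0.2306] chest -0.4783 -0.5645 F [-0.02  1.06 -0.6 ] w 0.0853002105511587 q [-1.2   0.26 -0.14  1.17 -0.    1.57]
tool axes x [ 0.364 -0.931 -0.002] y [-0.931 -0.364  0.   ] z [-0.001  0.002 -1.   ] yaw to align jaws with front 0.462
delta tool cm [-3.530e+01 -5.579e+01  2.000e-02]
```

```bash
python3 -m creep '{"grip":[0,0,0,0,0,0,0,0],"linear":[[0,0,0],[0,0,0],[0,0,0],[0,0,0],[0,0,0],[0,0,0],[0,0,0],[0,0,0]],"yaw":[-0.12,-0.12,-0.12,-0.12,-0.12,-0.12,-0.12,-0.12]}'
python3 -m creep '{"grip":[0,0,0,0,0,0,0,0],"linear":[[0,0,0],[0,0,0],[0,0,0],[0,0,0],[0,0,0],[0,0,0],[0,0,0],[0,0,0]],"yaw":[-0.12,-0.12,-0.12,-0.12,-0.12,-0.12,-0.12,-0.12]}'
python3 -m creep '{"grip":[0,0,0,0,0,0,0,0],"linear":[[0,0,0],[0,0,0],[0,0,0],[0,0,0],[0,0,0],[0,0,0],[0,0,0],[0,0,0]],"yaw":[-0.12,-0.12,-0.12,-0.12,-0.12,-0.12,-0.04,0]}'
python3 -c "
from h import *;plan([.582,.0436,.231])"
```

```text
time: 0.77
tool_pos: [0.191, -0.4885, 0.2308]
ee_rot: [-3.119, 0.364, 0.001]
ft_force: [-0.2, 0.3, -0.0]
grip_width: 0.0002
time: 1.43
tool_pos: [0.1911, -0.4885, 0.2308]
ee_rot: [-2.935, -1.118, 0.0]
ft_force: [-0.3, 0.1, 0.1]
grip_width: -0.0
time: 2.1
tool_pos: [0.1911, -0.4886, 0.2308]
ee_rot: [-2.317, -2.121, -0.001]
ft_force: [0.2, -0.2, 0.3]
grip_width: -0.0
t 2.1 pos [ 0.1911 -0.4886  0.2308] chest -0.4782 -0.5647 F [ 0.17 -0.18  0.32] w -2.3985809478368204e-05 q [-1.2   0.26 -0.14  1.17 -0.   -1.11]
tool axes x [0.088 0.996 0.001] y [ 0.996 -0.088 -0.001] z [-0.     0.001 -1.   ] yaw to align jaws with front 0.001
delta tool cm [5.646e+01 3.425e+01 2.000e-02]
```

```bash
python3 -m creep '{"grip":[0,0,0,0,0,0,0,0],"linear":[[2.8,1.7,0],[2.8,1.7,0],[2.8,1.7,0],[2.8,1.7,0],[2.8,1.7,0],[2.8,1.7,0],[2.8,1.7,0],[2.8,1.7,0]],"yaw":[0,0,0,0,0,0,0,0]}'
python3 -m creep '{"grip":[0,0,0,0,0,0,0,0],"linear":[[2.8,1.7,0],[2.8,1.7,0],[2.8,1.7,0],[2.8,1.7,0],[2.8,1.7,0],[2.8,1.7,0],[2.8,1.7,0],[0,0,0]],"yaw":[0,0,0,0,0,0,0,0]}'
python3 -c "
from h import *;plan([.582,.0436,.231])"
```

```text
time: 2.77
tool_pos: [0.347, -0.2764, 0.2312]
ee_rot: [-2.32, -2.118, 0.0]
ft_force: [-0.2, -0.3, 0.6]
grip_width: 0.0
time: 3.43
tool_pos: [0.4856, -0.0893, 0.231]
ee_rot: [-2.313, -2.126, -0.005]
ft_force: [0.7, 0.1, 0.2]
grip_width: 0.0
t 3.43 pos [ 0.4856 -0.0893  0.231 ] chest -0.2202 -0.1408 F [0.69 0.06 0.23] w 4.707534417986221e-05 q [-0.18  0.21 -0.21  1.15  0.   -0.1 ]
tool axes x [0.084 0.996 0.002] y [ 0.996 -0.084  0.002] z [ 0.002  0.002 -1.   ] yaw to align jaws with front 0.004
delta tool cm [14.05  8.48  0.05]
```

```bash
python3 -m creep '{"grip":[0,0,0,0,0,0,0,0],"linear":[[2.8,1.7,0],[2.8,1.7,0],[2.8,1.7,0],[2.8,1.7,0],[2.8,1.7,0],[0,0,0],[0,0,0],[0,0,0]],"yaw":[0,0,0,0,0,0,0,0]}'
python3 -c "
from h import *;plan([.582,.0436,.135])
p,d=robot.snapshot('wrist');cv2.imwrite('pics/w1.png',p[:,:,::-1])
p,d=robot.snapshot('top');cv2.imwrite('pics/t1.png',p[:,:,::-1])"
```

```text
time: 4.1
tool_pos: [0.5788, 0.0382, 0.2308]
ee_rot: [-2.318, -2.12, 0.003]
ft_force: [-0.8, -0.4, -0.3]
grip_width: -0.0002
t 4.1 pos [0.5788 0.0382 0.2308] chest -0.1388 -0.0057 F [-0.83 -0.37 -0.32] w -0.00019617870550535233 q [ 0.07  0.36  0.    1.22 -0.    0.16]
tool axes x [ 0.089  0.996 -0.001] y [ 0.996 -0.089 -0.002] z [-0.002 -0.001 -1.   ] yaw to align jaws with front -0.001
delta tool cm [0.58 0.29 9.58]
```

View pics/w1.png

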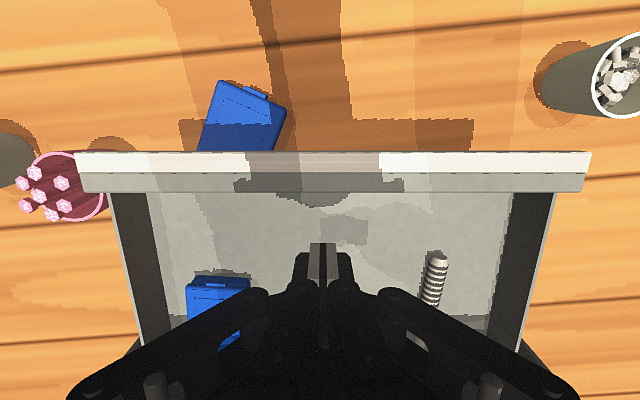

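The wrist view shows the shut fingertips at about (322,250), over the empty strip behind the front (its inner edge is on row 192) and clear of the tin and wrench. I'll lower them now.

```bash
python3 -m creep '{"grip":[0,0,0,0,0,0,0,0],"linear":[[0,0.3,1.6],[0,0,1.6],[0,0,1.6],[0,0,1.6],[0,0,1.6],[0,0,1.5],[0,0,0],[0,0,0]],"yaw":[0,0,0,0,0,0,0,0]}'
python3 -c "
from h import *;plan()"
```

```text
time: 4.87
tool_pos: [0.5812, 0.0374, 0.136]
ee_rot: [-2.319, -2.118, 0.003]
ft_force: [0.2, -0.6, 0.7]
grip_width: 0.0003
t 4.87 pos [0.5812 0.0374 0.136 ] chest -0.1363 -0.0062 F [ 0.17 -0.56  0.71] w 0.00029723896683085427 q [ 0.06  0.41 -0.17  0.99 -0.    0.15]
tool axes x [ 0.09   0.996 -0.   ] y [ 0.996 -0.09  -0.002] z [-0.002 -0.    -1.   ] yaw to align jaws with front -0.002
```

Now pull along −tool y, starting slowly. 0.5 cm per row is 0.06 m/s.

```bash
python3 -m creep '{"grip":[0,0,0,0,0,0,0,0],"linear":[[0,-0.4,0],[0,-0.4,0],[0,-0.4,0],[0,-0.4,0],[0,-0.4,0],[0,-0.4,0],[0,-0.4,0],[0,-0.4,0]],"yaw":[0,0,0,0,0,0,0,0]}'
python3 -c "
from h import *;plan()"
```

```text
time: 5.53
tool_pos: [0.5511, 0.0414, 0.137]
ee_rot: [2.317, 2.12, 0.002]
ft_force: [3.6, -1.6, 2.5]
grip_width: 0.0001
t 5.53 pos [0.5511 0.0414 0.137 ] chest -0.1667 -0.0049 F [ 3.64 -1.64  2.49] w 8.7829369842081e-05 q [ 0.07  0.36 -0.25  0.96  0.    0.16]
tool axes x [0.089 0.996 0.   ] y [ 0.996 -0.089  0.002] z [ 0.002  0.    -1.   ] yaw to align jaws with front 0.0
```

```bash
python3 -m creep '{"grip":[0,0,0,0,0,0,0,0],"linear":[[0,-0.7,0],[0,-0.7,0],[0,-0.7,0],[0,-0.7,0],[0,-0.7,0],[0,-0.7,0],[0,-0.7,0],[0,-0.7,0]],"yaw":[0,0,0,0,0,0,0,0]}'
python3 -c "
from h import *;plan()"
python3 -m creep '{"grip":[0,0,0,0],"linear":[[0,-0.3,0],[0,-0.3,0],[0,-0.3,0],[0,-0.3,0]],"yaw":[0,0,0,0]}'
python3 -c "
from h import *;plan()"
```

```text
time: 6.2
tool_pos: [0.4942, 0.0465, 0.1363]
ee_rot: [-2.318, -2.121, -0.001]
ft_force: [4.2, 0.6, 2.4]
grip_width: -0.0001
t 6.2 pos [0.4942 0.0465 0.1363] chest -0.2238 -0.0049 F [4.24 0.55 2.39] w -7.325565746072741e-05 q [ 0.09  0.27 -0.38  0.92  0.    0.18]
tool axes x [0.089 0.996 0.   ] y [ 0.996 -0.089  0.   ] z [ 0.  0. -1.] yaw to align jaws with front 0.0
time: 6.53
tool_pos: [0.4826, 0.0473, 0.136]
ee_rot: [-2.318, -2.121, 0.0]
ft_force: [3.2, 0.9, 0.5]
grip_width: -0.0002
t 6.53 pos [0.4826 0.0473 0.136 ] chest -0.2353 -0.0051 F [3.22 0.94 0.55] w -0.0002010084744101011 q [ 0.1   0.26 -0.41  0.91 -0.    0.19]
tool axes x [ 0.089  0.996 -0.   ] y [ 0.996 -0.089 -0.   ] z [-0. -0. -1.] yaw to align jaws with front 0.0
```

```bash
python3 -m creep '{"grip":[0,0,0,0],"linear":[[0,-0.2,0],[0,-0.2,0],[0,-0.2,0],[0,-0.2,0]],"yaw":[0,0,0,0]}'
python3 -m creep '{"grip":[0,0,0],"linear":[[0,-0.2,0],[0,-0.2,0],[0,0,0]],"yaw":[0,0,0]}'
python3 -c "
from h import *;plan()"
```

```text
time: 6.87
tool_pos: [0.4791, 0.0476, 0.1363]
ee_rot: [2.314, 2.116, 0.007]
ft_force: [14.9, -1.9, -11.4]
grip_width: 0.0003
time: 7.12
tool_pos: [0.4792, 0.0477, 0.1371]
ee_rot: [2.31, 2.112, 0.015]
ft_force: [19.9, -1.4, -13.6]
grip_width: -0.0
t 7.12 pos [0.4792 0.0477 0.1371] chest -0.2388 -0.005 F [ 19.89  -1.43 -13.63] w -4.5301222304719375e-06 q [ 0.1   0.24 -0.43  0.89 -0.    0.19]
tool axes x [ 0.089  0.996 -0.001] y [ 0.996 -0.089  0.015] z [ 0.015 -0.002 -1.   ] yaw to align jaws with front -0.001
```

The stop was met at 20 N with the inner face at chest x ≈ −0.25. I'll back off, rise and look.

```bash
python3 -m creep '{"grip":[0,0,0,0],"linear":[[0,0.4,0],[0,0.6,0],[0,0.5,0],[0,0,0]],"yaw":[0,0,0,0]}'
python3 -c "
from h import *;plan()"
python3 -m creep '{"grip":[0,0,0,0,0,0,0,0],"linear":[[0,0,-1.5],[0,0,-2],[0,0,-2],[0,0,-2],[0,0,-2],[0,0,-2],[0,0,-2],[0,0,0]],"yaw":[0,0,0,0,0,0,0,0]}'
python3 - <<'E'
from h import *
plan()
for n in ("wrist","top"):
    m=robot.camera_model(n);p,d=robot.snapshot(n);cv2.imwrite(f"pics/{n}2.png",p[:,:,::-1]);np.savez(f"pics/{n}2",D=d,K=m["K"],view=m["view"])
E
```

```text
time: 7.45
tool_pos: [0.4853, 0.0469, 0.1357]
ee_rot: [-2.317, -2.119, 0.003]
ft_force: [-0.2, -0.1, -0.8]
grip_width: -0.0001
t 7.45 pos [0.4853 0.0469 0.1357] chest -0.2327 -0.0053 F [-0.24 -0.14 -0.76] w -0.0001337376483303047 q [ 0.1   0.26 -0.4   0.91  0.    0.19]
tool axes x [ 0.089  0.996 -0.   ] y [ 0.996 -0.089 -0.003] z [-0.003 -0.    -1.   ] yaw to align jaws with front -0.0
time: 8.12
tool_pos: [0.4867, 0.0472, 0.2747]
ee_rot: [2.316, 2.119, 0.005]
ft_force: [0.5, -0.0, 0.0]
grip_width: -0.0001
t 8.12 pos [0.4867 0.0472 0.2747] chest -0.2313 -0.0048 F [ 0.51 -0.04  0.03] w -9.031115610638508e-05 q [ 0.1   0.18 -0.13  1.26  0.    0.19]
tool axes x [0.089 0.996 0.001] y [ 0.996 -0.089  0.004] z [ 0.004  0.    -1.   ] yaw to align jaws with front 0.0
```

View pics/wrist2.png

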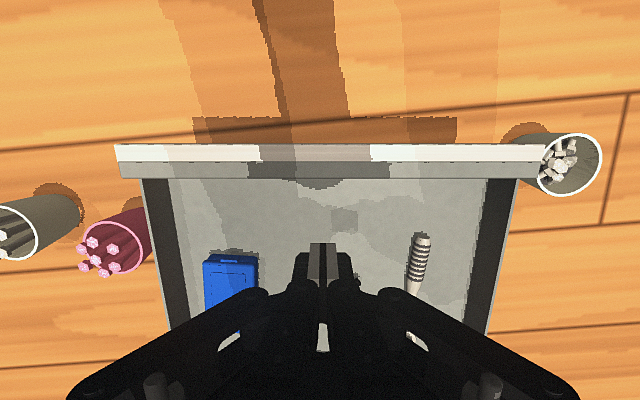

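View pics/top2.png

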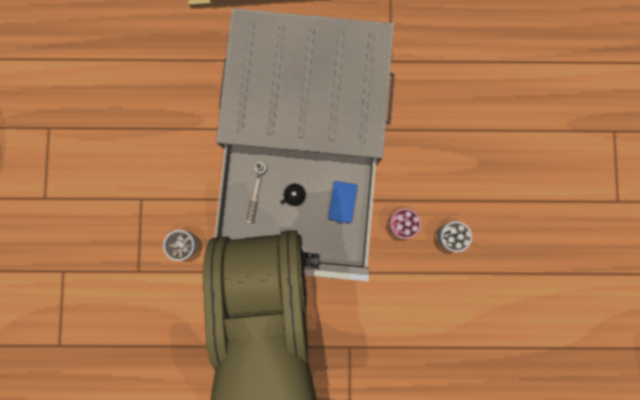

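The drawer is out. In the top view the wrench head is at (260,168) with the handle end at (251,220), the bell at (294,195) and the tin at (343,202). I'll measure the head and recheck the front.

Run:
```python
from h import *
f=np.load("pics/top2.npz");D=f["D"];W=dep("top",D);im=cv2.imread("pics/top2.png")
cv2.imwrite("pics/crop2.png",cv2.resize(im[150:230,220:320],None,fx=7,fy=7,interpolation=cv2.INTER_CUBIC))
P=W[155:182,248:275].reshape(-1,3);P=P[D[155:182,248:275].ravel()>0]
for lo,hi in((.118,.142),(.145,.165)):
    g=P[(P[:,2]>lo)&(P[:,2]<hi)];print(lo,len(g),g.mean(0).round(4),((g.min(0)+g.max(0))/2).round(4),np.ptp(g,axis=0).round(4))
print("rays",ray("top",(260,167),.154),ray("top",(251,220),.125))
cx=(W[...,:2]-O)@X;cy=(W[...,:2]-O)@Y;z=W[...,2]
for y0 in(-.14,-.12): 
    m=(abs(cy-y0)<.01)&(z>.16)&(z<.175)&(cx<-.05);print("front",cx[m].min(),cx[m].max())
for nm,(u,v) in dict(long=(456,237),short=(180,245)).items():
    w=np.s_[v-24:v+24,u-24:u+24];P=W[w][D[w]>0];g=P[(P[:,2]>.072)&(P[:,2]<.12)];print(nm,g[:,:2].min(0)/2+g[:,:2].max(0)/2)
```

```text
0.118 112 [0.6752 0.1264 0.1286] [0.6778 0.1265 0.13  ] [0.0487 0.027  0.0239]
0.145 55 [0.6868 0.1268 0.1534] [0.6868 0.127  0.1521] [0.0164 0.0187 0.0127]
rays [0.68329148 0.12427186 0.154     ] [0.56059503 0.14751643 0.125     ]
front -0.2786808438593165 -0.24933043729538223
front -0.2787022178079966 -0.24915442595291892
long [ 0.52497069 -0.35342157]
short [0.49946283 0.33131116]
```

View pics/crop2.png

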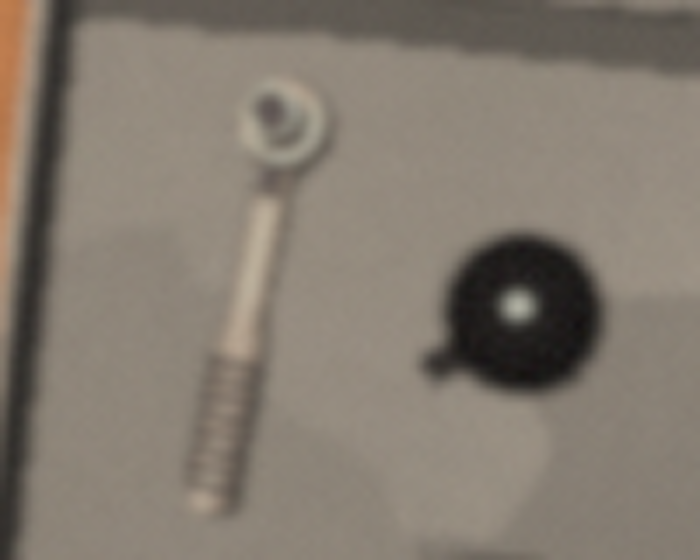

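```bash
python3 -c "
from h import *;plan([.686,.126,.181])"
```

```text
t 8.22 pos [0.4854 0.0471 0.2714] chest -0.2326 -0.0051 F [ 0.19 -0.04 -0.11] w 0.0003720603727094227 q [ 0.1   0.18 -0.14  1.25  0.    0.19]
tool axes x [ 0.089  0.996 -0.   ] y [ 0.996 -0.089 -0.   ] z [-0.  0. -1.] yaw to align jaws with front 0.0
delta tool cm [ 9.64 19.29  9.03]
```

```bash
python3 -m creep '{"grip":[0,0,0,0,0,0,0,0],"linear":[[1.4,2.8,0],[1.4,2.8,0],[1.4,2.8,0],[1.4,2.8,0],[1.4,2.8,0],[1.4,2.8,0],[1.2,2.5,0],[0,0,0]],"yaw":[0,0,0,0,0,0,0,0]}'
python3 -m creep '{"grip":[0,0,0,0,0,0],"linear":[[0,0,1.7],[0,0,1.7],[0,0,1.7],[0,0,1.5],[0,0,0],[0,0,0]],"yaw":[0,0,0,0,0,0]}'
python3 -c "
from h import *;plan([.686,.126,.181])"
```

```text
time: 8.88
tool_pos: [0.6896, 0.1273, 0.2659]
ee_rot: [-2.315, -2.12, 0.005]
ft_force: [0.8, -0.4, -1.0]
grip_width: 0.0001
time: 9.38
tool_pos: [0.6845, 0.1251, 0.2032]
ee_rot: [-2.316, -2.119, 0.007]
ft_force: [-0.3, -0.4, -0.0]
grip_width: -0.0002
t 9.38 pos [0.6845 0.1251 0.2032] chest -0.0412 0.0903 F [-0.31 -0.35 -0.01] w -0.00017543637475666773 q [ 0.18  0.58  0.3   1.3  -0.    0.27]
tool axes x [ 0.089  0.996 -0.001] y [ 0.996 -0.089 -0.005] z [-0.005 -0.001 -1.   ] yaw to align jaws with front -0.0
delta tool cm [0.11 0.15 2.21]
```

```bash
python3 -m creep '{"grip":[0,0,0,0,0,0],"linear":[[0.1,0.1,1],[0,0,1],[0,0,0.2],[0,0,0],[0,0,0],[0,0,0]],"yaw":[0,0,0,0,0,0]}'
python3 - <<'E'
from h import *
plan([.686,.126,.181])
for n in ("scene","top"):
    p,d=robot.snapshot(n);cv2.imwrite(f"pics/{n}3.png",p[:,:,::-1])
E
```

```text
time: 9.88
tool_pos: [0.688, 0.1265, 0.1838]
ee_rot: [2.318, 2.12, 0.001]
ft_force: [-0.3, 0.1, 0.1]
grip_width: -0.0001
t 9.88 pos [0.688  0.1265 0.1838] chest -0.0378 0.092 F [-0.3   0.12  0.14] w -9.264593751116338e-05 q [0.18 0.59 0.26 1.25 0.   0.27]
tool axes x [0.089 0.996 0.   ] y [ 0.996 -0.089  0.001] z [ 0.001  0.    -1.   ] yaw to align jaws with front 0.0
delta tool cm [-0.07 -0.2   0.28]
```

View pics/scene3.png

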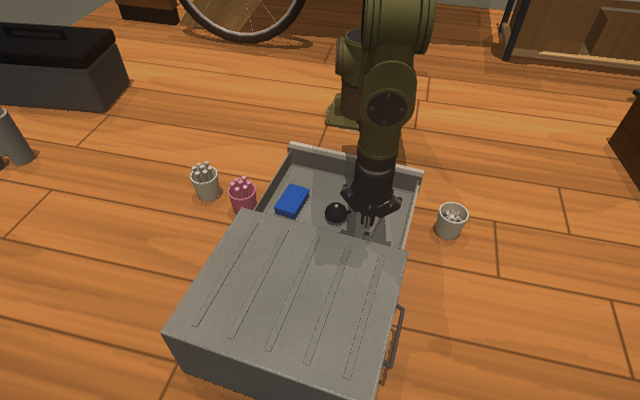

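The fingertips at about (369,226) are straight above the socket at (367,236), about 29 mm above it by measurement. I'll hold here for more than 2 s.

```bash
python3 -m creep '{"grip":[0,0,0,0,0,0,0,0],"linear":[[0,0,0.2],[0,0,0],[0,0,0],[0,0,0],[0,0,0],[0,0,0],[0,0,0],[0,0,0]],"yaw":[0,0,0,0,0,0,0,0]}'
python3 -m creep '{"grip":[0,0,0,0,0,0,0,0],"linear":[[0,0,0],[0,0,0],[0,0,0],[0,0,0],[0,0,0],[0,0,0],[0,0,0],[0,0,0]],"yaw":[0,0,0,0,0,0,0,0]}'
python3 -m creep '{"grip":[0,0,0,0,0,0,0,0],"linear":[[0,0,0],[0,0,0],[0,0,0],[0,0,0],[0,0,0],[0,0,0],[0,0,0],[0,0,0]],"yaw":[0,0,0,0,0,0,0,0]}'
python3 -m creep '{"grip":[0,0,0,0,0,0,0,0],"linear":[[0,0,0],[0,0,0],[0,0,0],[0,0,0],[0,0,0],[0,0,0],[0,0,0],[0,0,0]],"yaw":[0,0,0,0,0,0,0,0]}'
python3 -c "
from h import *;plan([.5245,-.354,.26])"
```

```text
time: 10.65
tool_pos: [0.6878, 0.1265, 0.1813]
ee_rot: [2.318, 2.121, 0.0]
ft_force: [-0.2, 0.6, -0.5]
grip_width: -0.0
time: 11.32
tool_pos: [0.6878, 0.1265, 0.1813]
ee_rot: [-2.318, -2.121, -0.0]
ft_force: [0.6, 0.4, 0.5]
grip_width: -0.0
time: 11.98
tool_pos: [0.6877, 0.1265, 0.1813]
ee_rot: [-2.318, -2.121, 0.0]
ft_force: [0.4, 1.3, 0.5]
grip_width: -0.0
time: 12.65
tool_pos: [0.6877, 0.1265, 0.1813]
ee_rot: [-2.318, -2.121, 0.0]
ft_force: [0.8, -0.8, 0.1]
grip_width: -0.0003
t 12.65 pos [0.6877 0.1265 0.1813] chest -0.0381 0.0919 F [ 0.75 -0.78  0.12] w -0.00028061973961682283 q [0.18 0.59 0.26 1.24 0.   0.27]
tool axes x [0.089 0.996 0.   ] y [ 0.996 -0.089 -0.   ] z [-0.  0. -1.] yaw to align jaws with front 0.0
delta tool cm [-49.3  -12.    -7.87]
```

```bash
python3 -m creep '{"grip":[0,0,0,0,0,0,0,0],"linear":[[0,0,-2],[0,0,-2],[0,0,-2],[0,0,-2],[-2,-0.5,0],[-3,-0.7,0],[-3,-0.7,0],[-3,-0.7,0]],"yaw":[0,0,0,0,0,0,0,0]}'
python3 -m creep '{"grip":[0,0,0,0,0,0,0,0],"linear":[[-3,-0.7,0],[-3,-0.7,0],[-3,-0.7,0],[-3,-0.7,0],[-3,-0.7,0],[-3,-0.7,0],[-3,-0.7,0],[-3,-0.7,0]],"yaw":[0,0,0,0,0,0,0,0]}'
python3 -m creep '{"grip":[0,0,0,0,0,0,0,0],"linear":[[-3,-0.7,0],[-3,-0.7,0],[-3,-0.7,0],[-3,-0.9,0],[0,0,0],[0,0,0],[0,0,0],[0,0,0]],"yaw":[0,0,0,0,0,0,0,0]}'
python3 - <<'E'
from h import *
plan([.5245,-.354,.136])
p,d=robot.snapshot("wrist");cv2.imwrite("pics/w4.png",p[:,:,::-1])
E
```

```text
time: 13.32
tool_pos: [0.6517, 0.0185, 0.2614]
ee_rot: [2.316, 2.122, 0.0]
ft_force: [0.0, -0.5, 0.3]
grip_width: -0.0
time: 13.98
tool_pos: [0.5744, -0.2162, 0.2615]
ee_rot: [2.318, 2.121, 0.0]
ft_force: [0.2, -0.8, 0.2]
grip_width: -0.0
time: 14.65
tool_pos: [0.5348, -0.3309, 0.2614]
ee_rot: [-2.317, -2.122, -0.0]
ft_force: [-0.2, 0.0, 0.8]
grip_width: 0.0001
t 14.65 pos [ 0.5348 -0.3309  0.2614] chest -0.1498 -0.3771 F [-0.2   0.    0.84] w 0.0001290234679164552 q [-0.55  0.44  0.2   1.34  0.   -0.47]
tool axes x [0.088 0.996 0.   ] y [ 0.996 -0.088  0.   ] z [ 0.  0. -1.] yaw to align jaws with front 0.001
delta tool cm [-2.4  -0.83 12.54]
```

View pics/w4.png

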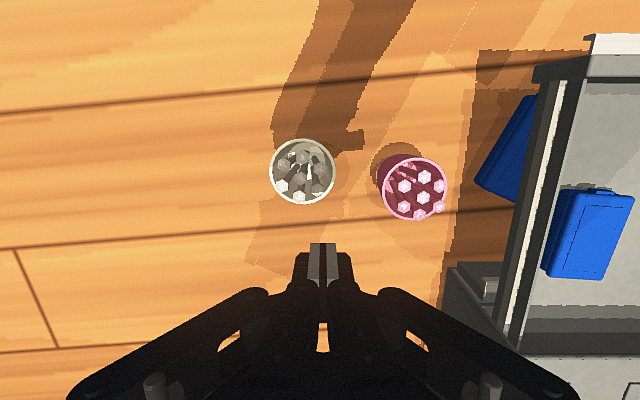

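The wrist view shows the white cup of long bolts at (302,171), ahead and to the left of the fingertips. The pink cup is at (414,189). I'll centre over the white one, then lower.

```bash
python3 -m creep '{"grip":[0,0,0,0,0,0,0,0],"linear":[[-1.2,-0.4,0],[-1.2,-0.4,0],[0,0,2],[0,0,2],[0,0,2],[0,0,2],[0,0,0],[0,0,0]],"yaw":[0,0,0,0,0,0,0,0]}'
python3 - <<'E'
from h import *
plan([.5245,-.354,.136])
m=robot.camera_model("wrist");p,d=robot.snapshot("wrist");cv2.imwrite("pics/w5.png",p[:,:,::-1])
p,d=robot.snapshot("scene");cv2.imwrite("pics/s5.png",p[140:290,140:340,::-1].repeat(3,0).repeat(3,1))
p,d=robot.snapshot("top");cv2.imwrite("pics/t5.png",p[:,:,::-1])
E
```

```text
time: 15.37
tool_pos: [0.5233, -0.355, 0.1804]
ee_rot: [-2.316, -2.118, 0.002]
ft_force: [-0.3, -0.4, 0.6]
grip_width: -0.0
t 15.37 pos [ 0.5233 -0.355   0.1804] chest -0.1592 -0.4022 F [-0.33 -0.37  0.64] w -2.2600048073859452e-05 q [-0.6   0.47  0.05  1.15 -0.   -0.51]
tool axes x [0.089 0.996 0.001] y [ 0.996 -0.089 -0.003] z [-0.003  0.001 -1.   ] yaw to align jaws with front -0.0
delta tool cm [0.11 0.12 4.44]
```

View pics/s5.png

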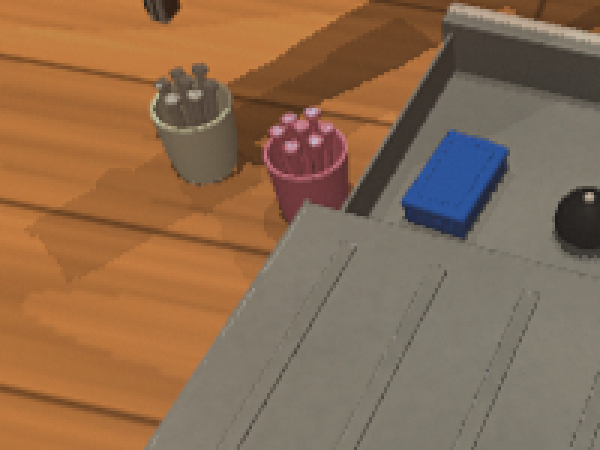

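View pics/w5.png

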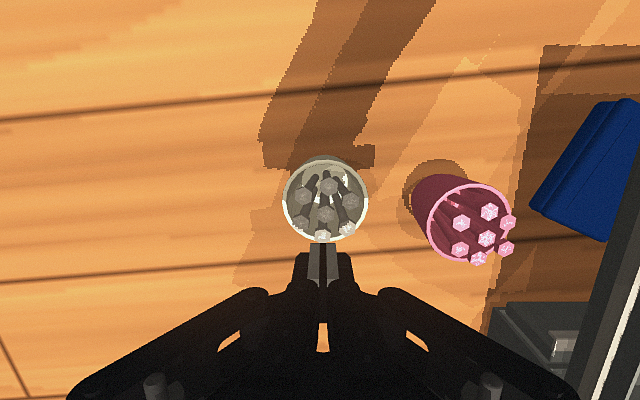

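```bash
python3 -c "
from h import *
print(ray('wrist',(326,213),.110));print('rim',ray('wrist',(325,200),.08))
m=robot.camera_model('scene')
for q in([.5245,-.354,.11],[.5233,-.355,.18]):
    c=np.array(m['view'])@np.r_[q,1];c=np.array(m['K'])@c[:3];print(((c[:2]/c[2]-140)*3).round())
"
```

```text
[ 0.52627551 -0.35324512  0.11      ]
rim [ 0.52499078 -0.35373822  0.08      ]
[181.  78.]
[165.  17.]
```

The wrist rays agree to 2 mm: bolt heads at (0.526, −0.353) and rim centre at (0.525, −0.354). I'll lower the last 4.3 cm.

```bash
python3 -m creep '{"grip":[0,0,0,0,0,0,0,0],"linear":[[0.1,0.2,1.2],[0,0,1.2],[0,0,1.2],[0,0,0.7],[0,0,0],[0,0,0],[0,0,0],[0,0,0]],"yaw":[0,0,0,0,0,0,0,0]}'
python3 - <<'E'
from h import *
plan([.5252,-.3537,.136])
p,d=robot.snapshot("scene");cv2.imwrite("pics/s6.png",p[140:290,140:340,::-1].repeat(3,0).repeat(3,1))
p,d=robot.snapshot("top");W=dep("top",d)
cv2.imwrite("pics/t6.png",p[:,:,::-1])
cx=(W[...,:2]-O)@X;cy=(W[...,:2]-O)@Y;z=W[...,2]
for y0 in(-.1,0,.1):
    k=(abs(cy-y0)<.01)&(z>.16)&(z<.175)&(cx<-.2);print("front",k.sum(), cx[k].max() if k.any() else None)
E
```

```text
time: 16.18
tool_pos: [0.5272, -0.3546, 0.1395]
ee_rot: [2.316, 2.119, 0.001]
ft_force: [0.5, -0.2, -0.1]
grip_width: -0.0003
t 16.18 pos [ 0.5272 -0.3546  0.1395] chest -0.1553 -0.4015 F [ 0.54 -0.19 -0.06] w -0.00028514502153027756 q [-0.59  0.49 -0.02  1.05 -0.   -0.5 ]
tool axes x [ 0.089  0.996 -0.001] y [ 0.996 -0.089  0.002] z [ 0.002 -0.001 -1.   ] yaw to align jaws with front 0.0
delta tool cm [ 0.07 -0.2   0.35]
front 117 -0.24934747263966234
front 118 -0.24911799627309608
front 118 -0.24913417853545108
```

View pics/s6.png

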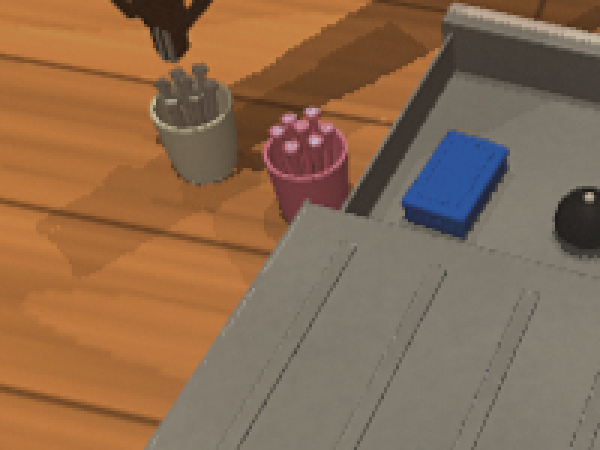

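View pics/t6.png

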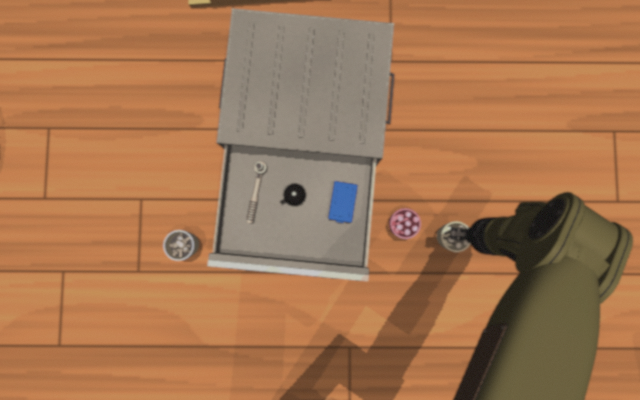

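```bash
python3 -m creep '{"grip":[0,0,0,0,0,0,0,0],"linear":[[0,0,0.3],[0,0,0],[0,0,0],[0,0,0],[0,0,0],[0,0,0],[0,0,0],[0,0,0]],"yaw":[0,0,0,0,0,0,0,0]}'
python3 -c "
from h import *;plan([.5252,-.3537,.136]);print(robot.sign_off())"
```

```text
time: 16.95
tool_pos: [0.5265, -0.3542, 0.1353]
ee_rot: [2.318, 2.121, -0.0]
ft_force: [0.2, -0.6, 0.0]
grip_width: -0.0001
t 16.95 pos [ 0.5265 -0.3542  0.1353] chest -0.156 -0.4011 F [ 0.25 -0.58  0.02] w -0.00013041650223876043 q [-0.59  0.5  -0.03  1.05 -0.   -0.5 ]
tool axes x [ 0.089  0.996 -0.   ] y [ 0.996 -0.089  0.   ] z [ 0. -0. -1.] yaw to align jaws with front 0.0
delta tool cm [ 0.03 -0.14 -0.07]
the job is handed in; nothing more can be done
None
```

I slid the drawer out to its stop with the shut fingertips hooked behind its front. I then pointed at the socket wrench's head for more than two seconds, and finished pointing at the white cup of long bolts. The job was handed in at about 17 s, and no verdict is reported.

- **Drawer:** the pull took about 4 N, with about 24 N against the stop at the last reading (limit 35 N). In the last picture the front's inner face was 0.249 m out, which matches the 0.25 m stop.
- **Wrench head:** the fingertips stayed about 27 mm above it and 1–2 mm off to the side, for roughly 2.8 s.
- **Long bolts:** at hand-in the fingertips were about 25 mm above the heads and 1–2 mm off centre. The force reading was only sensor noise.
- **Loose things:** I saw no sign of contact. In the last top view the wrench, tin and bell lay in the drawer as before and both cups were where they started.
- **Small disagreements:** a pixel ray put the wrench head about 4 mm from the depth measurement. The bolt heads' median height read 107 mm against the given 110 mm. Both are well inside the tolerances.

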